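# Vent the seedling cabinet to the mark

### The arm

A 7-joint arm with a two-finger parallel gripper is mounted at the origin on the work surface. World frame = base frame: x ahead of the robot, y to its left, z up, the work surface at z = 0. Lengths are in m, angles in rad, forces in N, time in s.
With the tool pointing down it reaches from about 0.425 to 0.875 m from the base axis. Payload 4.7 kg.
Tool frame: the origin (TCP) lies midway between the tips of the shut fingers; the grasp point (between the pads) lies ctrl.grip_depth behind it (ctrl.grip_depth is the distance from the TCP to the grasp point, in m); x points along the fingers, z is the direction in which the jaws open and shut, and the axes are right-handed (so a half turn about x gives the same grasp; the last joint's range is limited). The gripper opens to 85 mm and grips with 20 to 120 N. Pads are 22 mm wide; open, the fingers measure 114 mm over their backs; the gripper's body (76 mm by 85 mm) begins 54 mm behind the grasp point. The pads swing forward as they close: fully open they stand 13 mm farther back than shut.
Start: joints at [-1.28, 0.321, -0.07, 1.45, 0.023, 1.371, -0.057], TCP at [0.178, 0.625, 0.231] pointing down, gripper open.
Joint ranges: [-2.86, 2.86], [-0.3, 2.09], [-1.38, 1.24], [0.06, 2.45], [-1.56, 4.7], [0.09, 2.05], [-2.69, 2.69]. Speed limits (rad/s): [2.57, 2.57, 3.14, 3.14, 3.14, 3.14, 3.14].

### API

Orientations are given as a unit quaternion [w, x, y, z].
In Python, from rig import ctrl gives the robot as it stands.
- The arm moves only by the tool arm_command, never from a script. Its argument "moves" is a list of rows, each a list of 7 numbers: the finger opening in mm, from 0 to 85.4, then the shift along the tool's x, y, z in mm, then the turn, a rotation vector about the tool's x, y, z in degrees. In form: [[fingers, x, y, z, rx, ry, rz], ...]. A call has 1 to 20 rows; each row is the pose to reach, as a shift and turn from the pose measured when the call began, along the tool's axes at that moment; what a row does not reach only later rows make up. A row lasts 1/12 s, in which the tool goes at most 41.7 mm and 7.16 degrees, less where a joint would pass 70% of its speed; a pose out of reach is approached as far as the arm can. A call with a gripper value outside its range is refused whole. The fingers move at their own pace and stop on an object; the grip force is fixed at half the most. Time passes only in rows, so rows that repeat a pose let the fingers close. It gives the time, the measured TCP pose, the force and the opening at its end, in the units of the state.
- ctrl.get_obs(): the state, without advancing time (a new reading comes with each control period).
- ctrl.read_camera(name): name is "scene" or "top"; returns a dict with "color" (384x512x3 uint8, blue, green, red), "fx", "fy", "cx", "cy" (pixels), "k1" (the pictures are not rectified: a ray, as slopes to the right and down, at radius r is drawn at 1 + k1 r^2 times it, then the intrinsics apply), "xyz" and "attitude" of the camera in the world. Camera axes: x right, y down, z forward; pixel columns grow to the right and rows downward; lengths in m; the calibration is good to about 2 mm. A picture is of the moment at which its call begins. There is no depth.
- ctrl.sign_off(): hands the job in, once; it reports no verdict.
Trained networks look in a picture, given as the dict that the camera call returned (one of the last four; its "shot" number tells which), for a name from the list of things; names that differ only in an ending like _2 or _b are one class to them, and where a whole thing is asked for, a point or a joint stands for the part that bears it (a point fixed in the world has none). Each returns a list of dicts, best first, with "confidence" (0 to 1); they miss things now and then, are a little off and sometimes report something else, mostly with a low value. They report only what shows in the picture. A call takes as long as a camera call.
- ctrl.look_for(picture, thing): "position" ([x, y, z] in m, in the coordinates of the camera as it stood for that picture, good to about 4 mm: the middle of the surface that is visible of it).
- ctrl.regions_of(picture, thing): "region" (384x512 bool, what is visible of it).
- ctrl.place_of(picture, thing): "position" ([x, y, z] in m, in the coordinates of the camera as it stood for that picture, good to about 4 mm: a listed point, or the origin of a listed thing).
The state is a dict: "time_s": time; "q": joint angles; "joint_velocities": joint speeds; "effort": joint torques, N m; "ee_pos": TCP position; "tcp_rot": TCP orientation; "wrist_force": force on the tool from outside, world axes, zero at the start; "ft_torque": the same for the moment, N m; "grip_width": opening from 0.0 (shut) to 1.0 (fully open).
Only numpy, scipy, OpenCV 4.12 (cv2) and the standard library are available. Lean on these libraries where they do the work, as an engineer would, in place of code of your own. Each camera call takes 0.05 s, during which the arm holds its last target. There are 200 camera calls.

### The job

Air the seedling cabinet: with your fingertips push its blue sloping window up from beneath its lip until the red pointer on the window is level with the orange mark on the left rail, then take your hand away so that it stays there. Only push: do not pinch the lip, do not shift the mark, and leave the pots and other things on the table where they stand.

Things in the scene. Friction and masses are not known exactly. Their poses are not given: they have to be found in the camera images.
- cabinet: fixed propagation cabinet 340 (x) x 400 (y) x 327 mm high; origin: centre of its underside; front looks along its -x. Front wall 80 mm high at x = -170 mm; from its top edge the front slopes up and back at 40 degrees to the horizontal. A blue-framed clear window slides along this slope between side rails; a counterweight balances it: 3 to 6 N moves it and it stays where it is left
- sash (a joint): how far the window (sash) has slid up the slope from its lowest position, m; 0 (down) to 0.17 (upper stop)
- lip (a point): middle of the underside of the window's lip, a blue ledge 150 mm wide at mid-width, 16 mm thick along the slope, standing 36 mm square out from the window's lower bar. This point: 18 mm in from its outer edge, 31 mm above the slope's plane, with open space below it. Own x points up the slope (the way it slides), y left along the lip, z square out of the slope; underside faces -x. sash_c0, sash_c1: the lip's lower and upper 8 mm
- pointer (a point): outer end of the red pointer at the left (+y) end of the window's lower bar; it moves with it. Axes as lip
- mark_line (a point): inner end of the 8 mm wide orange mark clamped to the left rail; x points up the slope. The window is at the mark when the red pointer is level with this along that x: it must slide up by the pointer-to-mark distance along x. A gap of 5 mm separates them across
- pot_a: terracotta pot with a seedling, 68 mm across, pot 62 mm high, about 100 mm with the leaves; origin at the centre of its underside; leave it alone
- pot_b: white pot with a seedling, same size, about 100 mm high in all; origin at the centre of its underside; leave it alone
- pot_c: black pot with a seedling, same size, about 100 mm high in all; origin at the centre of its underside; leave it alone
- mist_bottle: amber bottle with a white cap, 60 mm across, 150 mm high; origin at the centre of its underside; leave it alone
- seed_box: small cardboard box 90 x 60 x 45 mm high; origin at the centre of its underside, its length along its own x; leave it alone
- saucer: terracotta saucer 100 mm across, 20 mm high; origin at the centre of its underside; leave it alone

How it is judged:
On the way:
1. The fingers push on the lip's underside (contact force between the fingers and sash_c0 above 0.5 N), for 0.2 s.
At the end, for the whole second after the job is handed in: The window rests with its pointer within 7 mm of the orange mark, measured along the slope, and at rest (under 5 mm/s) (x of pointer in the frame of mark_line between -0.007 and 0.007 m and velocity of joint sash between -0.005 and 0.005 m/s); the robot touches nothing.
It fails at once if The lip is pinched (pressed from above and below at once) (contact force between the fingers and sash_c0 above 1 N and contact force between the fingers and sash_c1 above 1 N).
It fails at once if The orange mark is shifted along its rail by more than 5 mm (distance of mark_line from where it was at the start of the episode above 0.005 m).
It fails at once if A pot or other loose thing on the table is shifted by more than 30 mm (distance of any of pot_a, pot_b, pot_c, mist_bottle, seed_box, saucer from where it was at the start of the episode above 0.03 m).
It fails at once if A pot or other loose thing is lifted off the table (height (world z) of any of pot_a, pot_b, pot_c, mist_bottle, seed_box, saucer above 0.015 m).
It also fails if it takes over 42 s, if anything falls off the work surface, if the arm or the gripper's body presses on something with over 40 N, if the wrist force passes 120 N, or if a joint passes its speed limit or range.

## Working session

There is one attempt and no reset: what is moved stays moved. The work goes in short steps, Python scripts to look and compute and a tool call to move; the robot and the scene stay as the last step left them, time stands still between calls to the robot, and variables do not carry over. Pictures are saved under pics/ and viewed, about 8 in all and at most 12, crops included, and the job is handed in when it is done.

Besides the shell and the picture viewer there is one more tool, called after ">>>" in YAML: its name, and indented under it one key for each argument. arm_command: Moves the arm, as the interface text tells. Its arguments: {"type":"object","properties":{"moves":{"type":"array"}},"required":["moves"]}

```bash
mkdir -p pics; cat > h.py <<'E'
import numpy as np, cv2
from scipy.spatial.transform import Rotation as R
from rig import ctrl
def rot(a):
    a=np.array(a,float)
    return a if a.shape==(3,3) else R.from_quat(a,scalar_first=True).as_matrix()
def w(pic,p): return rot(pic["attitude"])@np.array(p)+np.array(pic["xyz"])
def find(pic,n,f=None): return [(np.round(w(pic,d["position"]),4).tolist(),round(d["confidence"],2)) for d in (f or ctrl.place_of)(pic,n)[:3]]
E
python3 - <<'E'
from h import *
ps={}
for n in ("scene","top"):
    p=ctrl.read_camera(n); ps[n]=p
    cv2.imwrite(f"pics/{n}0.png",p["color"])
    print(n,p["xyz"],p["attitude"])
    for t in "cabinet lip pointer mark_line pot_a pot_b pot_c mist_bottle seed_box saucer".split(): print(t,find(p,t))
o=ctrl.get_obs(); print(o, ctrl.grip_depth)
E
```

```text
scene [0.93985654 0.78910031 0.99877248] [-0.08155843  0.21906507  0.90126525 -0.36480085]
cabinet []
lip [([0.5363, 0.0685, 0.1413], 0.67)]
pointer [([0.4821, 0.2496, 0.1403], 0.58), ([0.5106, -0.1086, 0.002], 0.42)]
mark_line [([0.5658, 0.2811, 0.2137], 0.59)]
pot_a [([0.4107, 0.1823, -0.005], 0.94), ([0.5285, 0.3548, -0.0037], 0.75), ([0.5117, -0.1057, -0.0022], 0.73)]
pot_b [([0.4107, 0.1823, -0.005], 0.94), ([0.5285, 0.3548, -0.0037], 0.75), ([0.5117, -0.1057, -0.0022], 0.73)]
pot_c [([0.4107, 0.1823, -0.005], 0.94), ([0.5285, 0.3548, -0.0037], 0.75), ([0.5117, -0.1057, -0.0022], 0.73)]
mist_bottle []
seed_box [([0.6181, -0.2299, 0.0004], 0.38)]
saucer [([0.4141, 0.3548, 0.0019], 0.62)]
top [0.41548556 0.0428188  0.99609961] [ 0.05017198 -0.70466026  0.70542692 -0.05752862]
cabinet []
lip [([0.5312, 0.0628, 0.1415], 0.56), ([0.478, 0.2451, 0.1399], 0.24)]
pointer [([0.4779, 0.2431, 0.1414], 0.84)]
mark_line [([0.5605, 0.2831, 0.2145], 0.42)]
pot_a [([0.4102, 0.1816, 0.0021], 0.92), ([0.5047, -0.1073, 0.0009], 0.85), ([0.5308, 0.3531, 0.0007], 0.8)]
pot_b [([0.4102, 0.1816, 0.002
[... 347 characters left out ...]
, 0.75)]
{'time_s': 1.1, 'q': array([-1.27990038,  0.32097281, -0.07009191,  1.45052451,  0.02254711,
        1.37079511, -0.05689482]), 'joint_velocities': array([-0.00119252,  0.00162016, -0.00165713, -0.00106839,  0.00214258,
        0.0013162 , -0.00173782]), 'effort': array([ 1.43629013e-04, -4.93416667e+01, -3.81583460e-01, -3.14572263e+01,
        1.33406991e-02,  1.23844595e-03,  7.10714261e-06]), 'ee_pos': array([0.17764205, 0.62526397, 0.23135379]), 'tcp_rot': array([ 0.56421916, -0.42622352,  0.56417291,  0.42626187]), 'wrist_force': array([-0.3666083 , -0.27772518,  0.25755688]), 'ft_torque': array([-0.00845025,  0.01044293,  0.03953303]), 'grip_width': 1.0050549933080817} 0.0187
```

View pics/scene0.png

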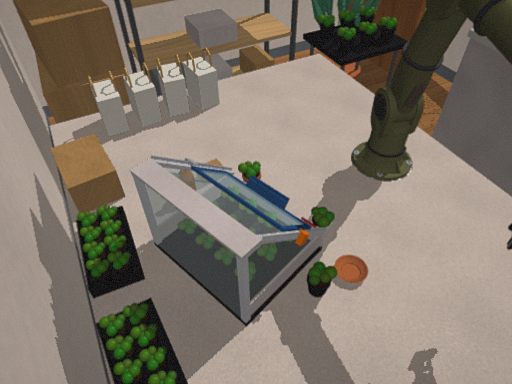

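View pics/top0.png

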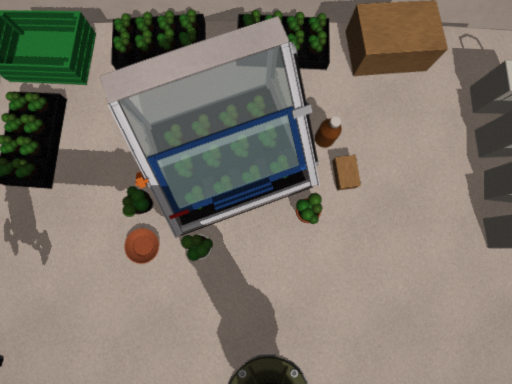

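The red pointer is at (180,213) in the top view, the orange mark at (141,180) and the lip at about (245,193). pot_a stands at (197,247), in front of the left end of the window. The cabinet is yawed by about +18°. Next I'll measure the yaw and work out the approach.

```bash
cat >> h.py <<'E'
def ray(p,uv):
    K=np.array([[p["fx"],0,p["cx"]],[0,p["fy"],p["cy"]],[0,0,1.]])
    k=cv2.undistortPoints(np.array([[uv]],float),K,np.array([p["k1"],0,0,0]))[0,0]
    return rot(p["attitude"])@np.array([k[0],k[1],1])
def atz(p,uv,z):
    d=ray(p,uv);c=np.array(p["xyz"]);return c+d*(z-c[2])/d[2]
A=np.radians(40)
def axes(yaw):
    c,s=np.cos(yaw),np.sin(yaw); f=np.array([c,s,0]);z=np.array([0,0,1.])
    return f*np.cos(A)+z*np.sin(A), np.array([-s,c,0]), -f*np.sin(A)+z*np.cos(A)  # u,l,n
def rel(P,Rt,o=None):
    o=o or ctrl.get_obs(); R0=rot(o["tcp_rot"])
    return np.round(1000*R0.T@(np.array(P)-o["ee_pos"]),1).tolist(), np.round(np.degrees(R.from_matrix(R0.T@Rt).as_rotvec()),1).tolist()
E
python3 - <<'E'
from h import *
p=ctrl.read_camera("top")
a,b=atz(p,(180,233),.08),atz(p,(317,187),.08)
print("yaw front",a,b,np.degrees(np.arctan2(-(a-b)[0],(a-b)[1])))
m=ctrl.regions_of(p,"lip")
for d in m[:2]:
    c,_=cv2.findContours(d["region"].astype(np.uint8),0,2); c=max(c,key=cv2.contourArea)
    r=cv2.minAreaRect(c); bx=cv2.boxPoints(r); print(d["confidence"],r)
yaw=np.radians(18); u,l,n=axes(yaw); lip=np.array([.533,.065,.1413])
for s in (1,-1):
    Z=s*l; X=-n; Rt=np.stack([X,np.cross(Z,X),Z],1)
    for P in (lip-60*u/1000+.08*n+[0,0,.05],):print(s,P,rel(P,Rt))
print(rot(ctrl.get_obs()["tcp_rot"]))
pm=np.array([.563,.282,.2141])-np.array([.480,.2465,.1408]);print(1000*pm@u,1000*pm@l,1000*pm@n)
E
```

```text
yaw front [0.44396331 0.23107254 0.08      ] [ 0.56601174 -0.13172892  0.08      ] 18.59322676589874
0.83 ((239.57846069335938, 161.9722900390625), (73.44230651855469, 170.07107543945312), 70.55996704101562)
1 [0.44038072 0.03490617 0.2140163 ] ([17.3, -414.1, -496.1], [-32.5, -11.8, -38.8])
-1 [0.44038072 0.03490617 0.2140163 ] ([17.3, -414.1, -496.1], [138.6, -50.4, 15.3])
[[ 3.83135066e-05 -9.61943118e-01  2.73249767e-01]
 [ 2.63477617e-05  2.73249768e-01  9.61943119e-01]
 [-9.99999999e-01 -2.96558942e-05  3.58142048e-05]]
115.98969789386709 8.114095795357308 -1.6405584150519916
```

>>> arm_command:
  moves:
    - [0,-20,-30,-30,0,0,0]
    - [0,-20,-60,-70,0,0,0]
    - [0,-20,-90,-105,0,0,0]
    - [0,-20,-115,-138,0,0,0]
    - [0,-20,-140,-170,-3,-1,-3]
    - [0,-20,-166,-200,-6,-2,-7]
    - [0,-20,-192,-230,-10,-3,-11]
    - [0,-20,-218,-260,-13,-4,-15]
    - [0,-20,-244,-290,-16,-5,-19]
    - [0,-20,-270,-320,-19,-6,-23]
    - [0,-15,-296,-352,-22,-7,-27]
    - [0,-10,-322,-384,-25,-9,-31]
    - [0,0,-348,-416,-28,-10,-35]
    - [0,5,-374,-448,-30,-11,-37]
    - [0,10,-400,-480,-32.5,-11.8,-38.8]
    - [0,17,-414,-496,-32.5,-11.8,-38.8]
    - [0,17,-414,-496,-32.5,-11.8,-38.8]
    - [0,17,-414,-496,-32.5,-11.8,-38.8]

```text
time_s: 2.7
ee_pos: [0.3835, 0.2529, 0.1563]
tcp_rot: [-0.553, 0.643, -0.325, -0.419]
wrist_force: [-0.6, 0.8, 0.1]
grip_width: 0.007
```

```bash
python3 - <<'E'
from h import *
o=ctrl.get_obs(); print(o["time_s"],o["q"],o["ee_pos"],o["grip_width"],o["wrist_force"])
p=ctrl.read_camera("scene");q=ctrl.read_camera("top")
for pp in(p,q):
  for t in("lip","pointer","mark_line"):print(t,find(pp,t))
cv2.imwrite("pics/s1.png",cv2.resize(p["color"][120:330,120:420],None,fx=2.5,fy=2.5))
u,l,n=axes(np.radians(18)); lip=np.array([.533,.065,.1413])
Rt=np.stack([-n,np.cross(l,-n),l],1)
print(rot(o["tcp_rot"]).T@u)
for P in(lip-.06*u+.08*n+[0,0,.05],lip-.045*u+.03*n,lip-.045*u-.006*n):print(rel(P,Rt,o))
E
```

```text
2.7 [-0.49785558 -0.30118248 -0.33441829  2.2966417   0.28056655  0.80552673
  0.76269618] [0.38354451 0.25288511 0.15633449] 0.006590826562692732 [-0.57302378  0.75071212  0.10869023]
lip [([0.5365, 0.0693, 0.1435], 0.67)]
pointer [([0.4765, 0.2465, 0.1416], 0.62)]
mark_line [([0.5643, 0.2822, 0.2156], 0.68)]
lip [([0.4789, 0.2458, 0.1443], 0.73), ([0.534, 0.0654, 0.1434], 0.67)]
pointer [([0.4795, 0.2465, 0.144], 0.57)]
mark_line [([0.5612, 0.283, 0.2127], 0.71)]
[-0.24855787 -0.96549969  0.07764876]
([-36.7, -36.6, -226.7], [-5.3, -6.0, -14.2])
([52.7, -41.2, -217.8], [-5.3, -6.0, -14.2])
([87.4, -49.8, -213.7], [-5.3, -6.0, -14.2])
```

```bash
cat >> h.py <<'E'
YAW=np.radians(18); u,l,n=axes(YAW); LIP=np.array([.5345,.067,.1422]); COR=LIP+.018*n
def tilt(deg):
    t=np.radians(deg); f=np.array([np.cos(YAW),np.sin(YAW),0]);z=np.array([0,0,1.])
    X=np.sin(t)*f-np.cos(t)*z; g=np.cos(t)*f+np.sin(t)*z
    return X,g,np.stack([X,np.cross(l,X),l],1)
E
python3 - <<'E'
from h import *
X,g,Rt=tilt(12); C=COR+.022*X-.011*g
o=ctrl.get_obs()
print(rel(o["ee_pos"]+[0,0,.08],Rt), rel(C-.025*g+[0,0,.08],Rt), C)
E
```

```text
([-71.8, -35.0, -3.4], [-7.0, -5.0, 13.8]) ([-4.7, -84.7, -213.0], [-7.0, -5.0, 13.8]) [0.51761328 0.06151317 0.13218252]
```

View pics/s1.png

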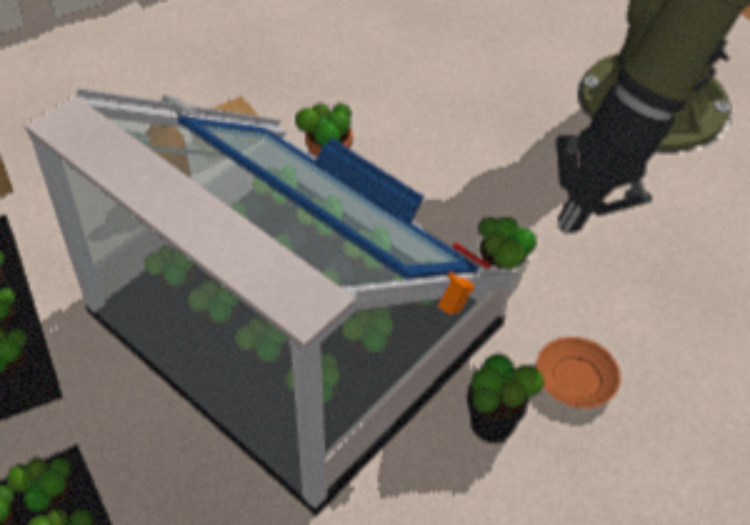

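The gripper at (570,220) in the crop is clear of everything. It stopped short because joint 2 reached its limit. I'll tilt the tool less, rise, then move across.

>>> arm_command:
  moves:
    - [0,-25,-12,-1,-3,-2,5]
    - [0,-50,-24,-2,-6,-4,10]
    - [0,-72,-35,-3,-7,-5,13.8]
    - [0,-72,-35,-3,-7,-5,13.8]
    - [0,-60,-45,-40,-7,-5,13.8]
    - [0,-48,-55,-80,-7,-5,13.8]
    - [0,-36,-65,-120,-7,-5,13.8]
    - [0,-24,-73,-155,-7,-5,13.8]
    - [0,-12,-80,-190,-7,-5,13.8]
    - [0,-5,-85,-213,-7,-5,13.8]
    - [0,-5,-85,-213,-7,-5,13.8]
    - [0,-5,-85,-213,-7,-5,13.8]

```text
time_s: 4.1
ee_pos: [0.4947, 0.0532, 0.2071]
tcp_rot: [-0.474, 0.612, -0.355, -0.525]
wrist_force: [0.1, 0.3, -0.4]
grip_width: -0.002
```

```bash
python3 - <<'E'
from h import *
o=ctrl.get_obs(); print(o["q"],o["wrist_force"])
X,g,Rt=tilt(12); C=COR+.022*X-.011*g
print(o["ee_pos"],C-.025*g+[0,0,.08])
print(rel(C-.025*g+[0,0,.08],Rt), rel(C-.025*g,Rt))
E
```

```text
[-0.40790641 -0.15662712  0.24961765  2.02342988  0.00766895  1.06384481
  1.72119462] [ 0.10481548  0.32388101 -0.35102863]
[0.4946607  0.05322859 0.20712274] [0.49435644 0.05395657 0.20698473]
([0.1, 0.1, 0.8], [-0.2, -0.0, -0.1]) ([78.4, 16.7, 0.8], [-0.2, -0.0, -0.1])
```

>>> arm_command:
  moves:
    - [0,25,5,0,0,0,0]
    - [0,52,11,1,0,0,0]
    - [0,78,17,1,0,0,0]
    - [0,78,17,1,0,0,0]
    - [0,78,17,1,0,0,0]

```text
time_s: 4.52
ee_pos: [0.4926, 0.0555, 0.1265]
tcp_rot: [-0.473, 0.611, -0.355, -0.526]
wrist_force: [0.3, -0.5, -0.2]
grip_width: 0.0
```

```bash
python3 - <<'E'
from h import *
o=ctrl.get_obs(); print(o["q"],o["wrist_force"])
X,g,Rt=tilt(12); C=COR+.022*X-.011*g
p=ctrl.read_camera("scene"); t=ctrl.read_camera("top")
cv2.imwrite("pics/s2.png",np.hstack([cv2.resize(p["color"][140:260,200:350],(400,320)),cv2.resize(t["color"][120:270,120:310],(400,320))]))
print(o["ee_pos"],C-.025*g)
print(rot(o["tcp_rot"]).T@u,rel(C,Rt),rel(C+.116*u,Rt))
E
```

```text
[-0.40858206 -0.08052869  0.25946723  2.1282122  -0.01734476  0.88829143
  1.74573249] [ 0.32007244 -0.46569473 -0.19229769]
[0.49260931 0.05554782 0.12652967] [0.49435644 0.05395657 0.12698473]
[-0.47264701 -0.88125127  0.00100383] ([2.0, -23.5, -1.0], [-0.1, -0.0, 0.1]) ([-52.3, -126.1, -0.9], [-0.1, -0.0, 0.1])
```

View pics/s2.png

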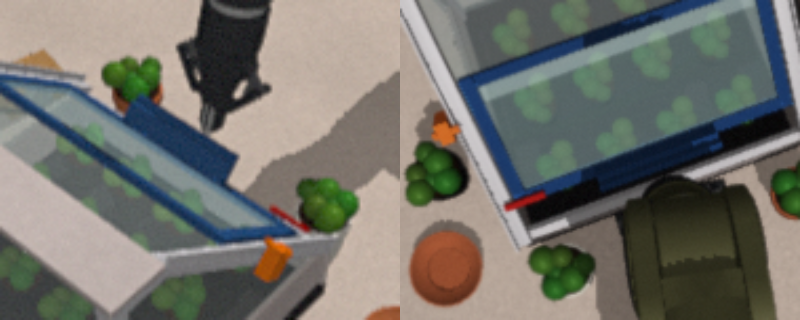

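The fingertips, at (208,120) in the left half, are just in front of the middle of the lip and below its edge. I'll push most of the way now.

>>> arm_command:
  moves:
    - [0,1,-10,-1,0,0,0]
    - [0,2,-18,-1,0,0,0]
    - [0,2,-23,-1,0,0,0]
    - [0,0,-27,-1,0,0,0]
    - [0,-3,-32,-1,0,0,0]
    - [0,-6,-37,-1,0,0,0]
    - [0,-9,-43,-1,0,0,0]
    - [0,-12,-49,-1,0,0,0]
    - [0,-15,-55,-1,0,0,0]
    - [0,-18,-61,-1,0,0,0]
    - [0,-21,-67,-1,0,0,0]
    - [0,-24,-72,-1,0,0,0]
    - [0,-27,-77,-1,0,0,0]
    - [0,-30,-82,-1,0,0,0]
    - [0,-33,-87,-1,0,0,0]
    - [0,-35,-91,-1,0,0,0]
    - [0,-36,-94,-1,0,0,0]
    - [0,-36,-94,-1,0,0,0]

```text
time_s: 6.12
ee_pos: [0.5745, 0.0819, 0.1839]
tcp_rot: [-0.473, 0.611, -0.354, -0.526]
wrist_force: [-5.4, 1.3, 0.5]
grip_width: 0.0
```

```bash
cat > m.py <<'E'
from h import *
import sys
o=ctrl.get_obs(); print(o["q"],o["wrist_force"],o["ee_pos"])
P={}
for c in("scene","top"):
    p=ctrl.read_camera(c); P[c]=p
    a,b=find(p,"pointer"),find(p,"mark_line"); print(a,b,find(p,"lip"))
    for x in a:
        for y in b[:1]: print(c,"gap",np.round(1000*(np.array(y[0])-x[0])@np.stack([u,l,n],1),1))
cv2.imwrite(sys.argv[1],np.hstack([cv2.resize(P["scene"]["color"][140:260,200:350],(400,320)),cv2.resize(P["top"]["color"][120:270,120:310],(400,320))]))
print("u in tool",rot(o["tcp_rot"]).T@u)
E
python3 m.py pics/s3.png
```

```text
[-0.42063195  0.05049198  0.26190659  1.88199121 -0.05496885  1.00650787
  1.74882882] [-5.44522037  1.31641563  0.51332674] [0.57451588 0.08185352 0.18390829]
[([0.5385, 0.2701, 0.1931], 0.72)] [([0.5636, 0.282, 0.2127], 0.43)] [([0.594, 0.089, 0.1942], 0.83)]
scene gap [33.7  3.6 -2.7]
[([0.5365, 0.2665, 0.1934], 0.56)] [([0.5641, 0.2828, 0.2153], 0.45)] []
top gap [38.   7.  -3.3]
u in tool [-0.4710983  -0.88207967  0.0013598 ]
```

View pics/s3.png

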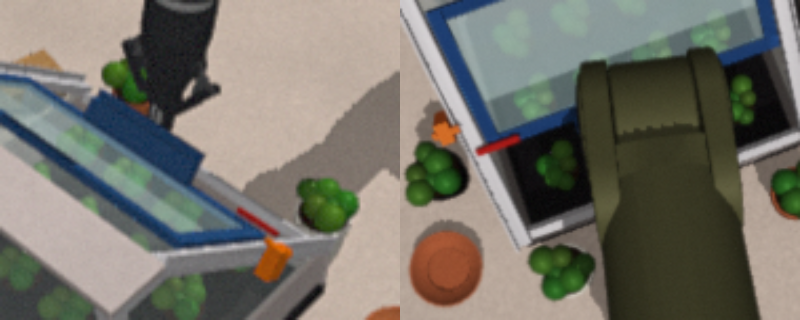

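The window is sliding. In the left half the pointer, at (258,222), is still below the mark at (272,258), with about 36 mm to go. I'll push about 26 mm more, gently.

>>> arm_command:
  moves:
    - [0,-2,-4,0,0,0,0]
    - [0,-4,-8,0,0,0,0]
    - [0,-6,-12,0,0,0,0]
    - [0,-8,-16,0,0,0,0]
    - [0,-10,-19,0,0,0,0]
    - [0,-12,-22,0,0,0,0]
    - [0,-12,-23,0,0,0,0]
    - [0,-12,-23,0,0,0,0]

```text
time_s: 7.18
ee_pos: [0.593, 0.0884, 0.2002]
tcp_rot: [-0.473, 0.611, -0.354, -0.527]
wrist_force: [-5.6, -0.5, 1.1]
grip_width: -0.001
```

```bash
cat >> m.py <<'E'
for c in P:
    h=cv2.cvtColor(P[c]["color"],cv2.COLOR_BGR2HSV); x0,x1,y0,y1=(280,330,200,260) if c=="scene" else (120,200,160,225)
    for nm,lo,hi in(("red",0,4),("org",7,16)):
        m=cv2.inRange(h,(lo,170,90),(hi,255,255))
        if nm=="red": m|=cv2.inRange(h,(172,170,90),(180,255,255))
        ys,xs=np.nonzero(m[y0:y1,x0:x1]); print(c,nm,len(xs),(xs.mean()+x0).round(1) if len(xs) else 0,(ys.mean()+y0).round(1) if len(xs) else 0)
cv2.imwrite(sys.argv[1],np.hstack([cv2.resize(P["scene"]["color"][200:264,270:350],None,fx=5,fy=5,interpolation=0),cv2.resize(P["top"]["color"][155:219,110:190],None,fx=5,fy=5,interpolation=0)]))
E
python3 m.py pics/s4.png
```

```text
[-0.42227414  0.08090144  0.26266403  1.81693094 -0.06303149  1.04403847
  1.74848479] [-5.6042128  -0.45988807  1.0881602 ] [0.59296473 0.08840333 0.20020835]
[([0.559, 0.276, 0.2088], 0.57)] [([0.5632, 0.2808, 0.2139], 0.53)] []
scene gap [7.5 3.3 0.4]
[([0.5561, 0.2723, 0.2085], 0.64)] [([0.7245, -0.1685, -0.001], 0.69), ([0.5602, 0.2813, 0.2142], 0.66)] [([0.5545, 0.2715, 0.2107], 0.34)]
top gap [-116.3 -471.3 -175.9]
u in tool [-0.47257474 -0.88128925  0.00154246]
scene red 30 291.7 222.9
scene org 130 301.8 237.4
top red 74 162.9 178.3
top org 119 140.4 180.4
```

View pics/s4.png

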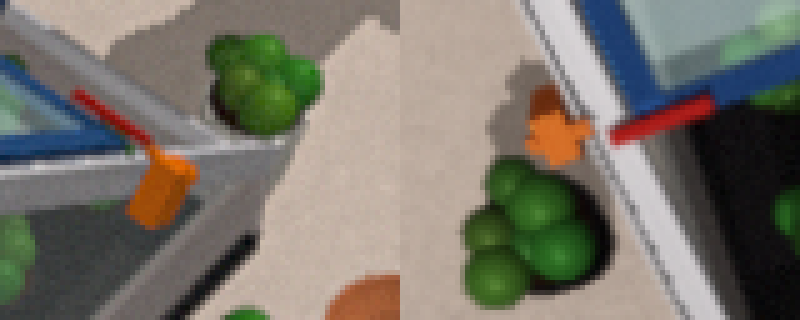

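The pointer tip, near (613,137) in the right half, is about 3 source pixels below the mark tip at (590,130). That is about 8 mm, and the networks agree (about 9 mm). I'll push 8 mm more.

>>> arm_command:
  moves:
    - [0,-1,-2,0,0,0,0]
    - [0,-2,-4,0,0,0,0]
    - [0,-3,-6,0,0,0,0]
    - [0,-4,-7.5,0,0,0,0]
    - [0,-4,-7.5,0,0,0,0]
    - [0,-4,-7.5,0,0,0,0]

```text
time_s: 8.08
ee_pos: [0.5988, 0.0906, 0.2055]
tcp_rot: [-0.473, 0.611, -0.354, -0.527]
wrist_force: [-5.4, -1.0, 1.1]
grip_width: 0.002
```

```bash
python3 m.py pics/s5.png; python3 - <<'E'
from h import *
X,g,Rt=tilt(12); print(np.round(rot(ctrl.get_obs()["tcp_rot"]).T@np.stack([g,-u,[0,0,1]],1),2))
E
```

```text
[-0.42271986  0.09096888  0.26289752  1.79537576 -0.06578476  1.05685043
  1.74839275] [-5.35004165 -0.97666863  1.13872907] [0.59878629 0.09062495 0.20554083]
[([0.5642, 0.2779, 0.2171], 0.67)] [([0.5635, 0.281, 0.2164], 0.62)] [([0.6201, 0.0993, 0.2171], 0.62)]
scene gap [-0.2  3.2 -0.7]
[([0.5579, 0.2748, 0.2158], 0.94)] [([0.5619, 0.2808, 0.2148], 0.46)] []
top gap [ 3.7  4.5 -4.4]
u in tool [-0.47336835 -0.88086308  0.00162341]
scene red 30 290.5 223.2
scene org 128 301.7 237.4
top red 74 161.3 175.5
top org 121 140.4 180.4
[[-0.    0.47 -0.98]
 [-1.    0.88 -0.2 ]
 [ 0.   -0.    0.  ]]
```

View pics/s5.png

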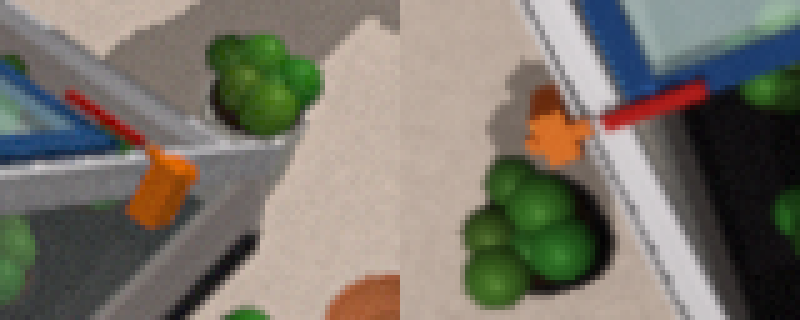

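The extended pointer line passes (590,130), which is the mark tip, so they are level. I'll back the fingers straight off and rise clear.

>>> arm_command:
  moves:
    - [0,0,5,0,0,0,0]
    - [0,0,15,0,0,0,0]
    - [0,0,30,0,0,0,0]
    - [0,-5,45,0,0,0,0]
    - [0,-30,50,0,0,0,0]
    - [0,-60,55,0,0,0,0]
    - [0,-90,60,0,0,0,0]
    - [0,-110,65,0,0,0,0]
    - [0,-110,65,0,0,0,0]
    - [0,-110,65,0,0,0,0]
    - [0,-110,65,0,0,0,0]

```text
time_s: 9.4
ee_pos: [0.5169, 0.0635, 0.2995]
tcp_rot: [-0.473, 0.611, -0.354, -0.527]
wrist_force: [0.1, 0.3, 0.0]
grip_width: -0.003
```

```bash
python3 m.py pics/s6.png; python3 - <<'E'
from h import *
for c in("scene","top"):
    p=ctrl.read_camera(c)
    for t in("pot_a","saucer","seed_box","mist_bottle"): print(c,t,find(p,t))
E
```

```text
[-0.42458673 -0.14637819  0.24820583  1.83016084  0.00481156  1.2497526
  1.70853046] [0.14105623 0.33569706 0.022219  ] [0.51691489 0.06348556 0.29951945]
[([0.5606, 0.2794, 0.2123], 0.64)] [([0.5635, 0.2814, 0.2122], 0.68)] [([0.6188, 0.095, 0.2134], 0.98)]
scene gap [ 2.5  1.  -2.2]
[([0.5597, 0.2763, 0.2141], 0.77), ([0.5022, -0.11, -0.0002], 0.19)] [([0.5612, 0.2801, 0.2138], 0.6), ([0.5328, 0.3529, 0.0016], 0.31)] [([0.6139, 0.0944, 0.2168], 0.71)]
top gap [ 1.8  3.2 -1.9]
top gap [272.9 352.8  50.4]
u in tool [-0.47254526 -0.88130462  0.00177605]
scene red 31 290.3 222.8
scene org 131 301.5 237.1
top red 74 161.2 175.5
top org 119 140.4 180.4
scene pot_a [([0.5072, -0.1038, 0.0013], 0.93), ([0.5308, 0.3536, 0.001], 0.81), ([0.4125, 0.1793, -0.004], 0.78)]
scene saucer [([0.4107, 0.3519, -0.0023], 0.57)]
scene seed_box [([0.6208, -0.2284, -0.0031], 0.54)]
scene mist_bottle []
top pot_a [([0.4054, 0.1796, 0.0025], 0.97), ([0.5311, 0.3507, 0.0007], 0.8), ([0.5053, -0.1095, -0.0001], 0.67)]
top saucer [([0.4122, 0.3541, -0.0022], 0.57), ([0.4079, 0.1812, 0.0006], 0.15)]
top seed_box [([0.6183, -0.2255, 0.0033], 0.86)]
top mist_bottle [([0.7253, -0.1691, -0.0016], 0.87), ([0.6696, 0.1157, 0.0015], 0.39)]
```

View pics/s6.png

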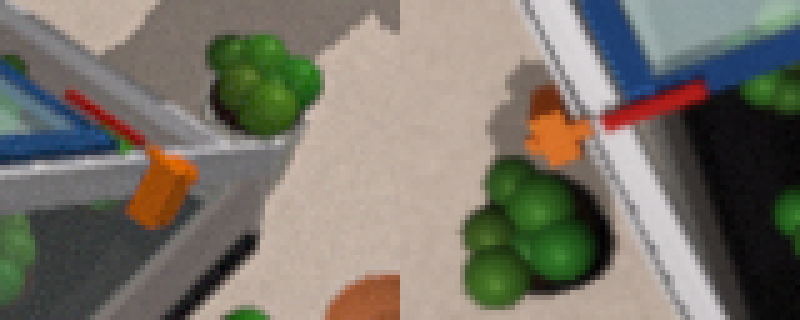

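The window stayed put: the pointer end at (605,125) still lines up with the mark tip at (590,130), and the gap is about 2 mm. The hand is clear, so I'm handing in.

```bash
python3 -c "
from rig import ctrl; print(ctrl.sign_off())"
```

```text
the job is handed in; nothing more can be done
None
```

I pushed the window up by about 115 mm with shut fingertips under the lip, until the red pointer was level with the orange mark, and handed the job in at about 9.5 s of the 42 s allowed. The sign-off gives no verdict.

**Last checks, after taking the hand away:**
- **Pointer:** it is about 2 mm below the mark along the slope (2.5 mm in the scene view, 1.8 mm in the top view), against a limit of 7 mm. The window did not move when I let go.
- **Hand:** the wrist force is about zero and the hand is about 100 mm clear of the lip.
- **Mark, pots and other things:** all measure within about 5 mm of where they started, which is no more than the measuring error. The scene camera never found the mist bottle, so that one rests on the top view alone.

**What didn't go as planned:**
- **Approach:** my first approach, with the hand square to the slope, ran into a joint limit and stopped short of the cabinet. I switched to a 12° tilt, so the fingers pressed on the lip's lower outer edge rather than flat on its underside. The wrist felt about 5 N of push.
- **Contact not confirmed:** I could not directly read the force on the lip's lower half, only infer it from the wrist force and the window moving.

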